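# Dip the pump's level gauge and hold it out for reading

## Robot

A 6-joint arm with a two-finger parallel gripper is mounted at the origin on the work surface. World frame = base frame: x ahead of the robot, y to its left, z up, the work surface at z = 0. Lengths are in m, angles in rad, forces in N, time in s.
With the tool pointing down it reaches from about 0.375 to 0.9 m from the base axis. Payload 3.1 kg.
Tool frame: the origin (TCP) lies at the very end of the fingers, on their centre line; the grasp point (between the pads) lies 19 mm behind it; y points along the fingers, z is the direction in which the jaws open and shut, and the axes are right-handed (so a half turn about y gives the same grasp; the last joint's range is limited). The gripper opens to 87 mm and grips with 3 to 60 N. Pads are 19 mm wide; open, the fingers measure 117 mm over their backs; the gripper's body (75 mm by 190 mm) begins 51 mm behind the grasp point.
Start: joints at [1.014, 0.527, 1.433, -0, 1.181, -0.178], TCP at [0.231, 0.581, 0.223] pointing down, gripper open.
Joint ranges: [-3.08, 3.08], [-0.75, 2.2], [0.22, 2.44], [-1.43, 4.57], [0, 2.65], [-2.85, 2.85]. Speed limits (rad/s): [2.79, 2.79, 3.14, 3.14, 3.14, 3.14].

## Interface

Orientations are given as a unit quaternion [x, y, z, w].
In Python, from plant import sensors, viewer, finish_job gives the robot as it stands.
- The arm moves only by the tool carry_out, never from a script. Its argument "steps" is a list of rows, each a list of 4 numbers: the shift along the tool's x, y, z in mm, then the turn about the tool's y in rad. In form: [[x, y, z, yaw], ...]. A call has 1 to 10 rows; each row is the pose to reach, as a shift and turn from the pose commanded when the call began, along the tool's axes at that moment; what a row does not reach only later rows make up. A row lasts 1/10 s, in which the tool goes at most 50 mm and 8.59 degrees, less where a joint would pass 70% of its speed; a pose out of reach is approached as far as the arm can. A call with a gripper value outside its range is refused whole. "grip" is the opening, from -1 (shut) to 1 (fully open), set as the call begins (left out, the last holds). The fingers move at their own pace and stop on an object; "grip_force" is the grip in N (left out, the last holds). Time passes only in rows, so rows that repeat a pose let the fingers close. It gives the time, the measured TCP pose, the force and the opening at its end, in the units of the state.
- sensors.get_obs(): the state, without advancing time (a new reading comes with each control period).
- viewer.camera(name): name is "side" or "top" or "wrist"; returns (picture, depth): 400x640x3 uint8, blue, green, red; 400x640 float32, m along the optical axis (not along the pixel's ray), 0 where there is no reading.
- viewer.get_calibration(name): a dict with "K" (3x3 intrinsics, pixels), "world_to_cam" (4x4, takes a point from world to camera coordinates). Camera axes: x right, y down, z forward; pixel columns grow to the right and rows downward; lengths in m; the calibration is good to about 2 mm. The wrist camera is an equidistant fisheye: a pixel r from the principal point sees the ray r / f radians off the axis. A picture is of the moment at which its call begins: read the wrist's pose just before it. get_calibration takes no time and is no camera call; for the wrist camera it gives the pose at the moment of the call.
- finish_job(): hands the job in, once; it reports no verdict.
The state is a dict: "t": time; "qpos": joint angles; "joint_vel": joint speeds; "joint_torque": joint torques, N m; "position": TCP position; "orientation": TCP orientation; "ft_force": force on the tool from outside, world axes, zero at the start; "wrist_torque": the same for the moment, N m; "opening": finger opening in m.
Only numpy, scipy, OpenCV 4.12 (cv2) and the standard library are available. Lean on these libraries where they do the work, as an engineer would, in place of code of your own. Each camera call takes 0.05 s, during which the arm holds its last target. There are 200 camera calls.

## Task

Take the long blue-handled gauge rod from its rack, push it tip first down the vacuum pump's sloping brass tube until its collar stops on the tube's mouth, keeping hold of it, then pull it right out again. Finish holding the rod level and still in the air with its tip about 6 cm above the middle of the black ring on the white reading pad, and do not put it down or let go: the program ends while holding it. Leave the short orange-handled gauge and everything else on the bench where it is.

Things in the scene. Friction and masses are not known exactly. Their poses are not given: they have to be found in the camera images.
- gauge_grip (a point): Centre of the blue handle of the long gauge rod, the point to grasp: pinch its two upright sides, 12 mm apart. The handle is 60 long x 12 wide x 18 mm high. Axes: x along the rod from the handle to the tip, y across the 12 mm, z up as it lies. It starts lying level in either of the rack's two places, axis 50 mm above the table.
- gauge_collar (a point): Centre of the collar's face that looks to the tip, 66 mm from the handle's centre and 100 mm from the tip. Same axes as gauge_grip.
- gauge_tip (a point): End of the long gauge's shank, on the rod's axis. Same axes as gauge_grip.
- gauge: The whole long gauge rod, about 0.11 kg; origin and axes as gauge_grip. Along x: 8 mm square tail stub from -53, blue handle -30 to +30, steel neck (8 mm diameter) to +60, dark round collar (36 mm diameter) +60 to +66, plain steel shank (8 mm diameter, black rings near its end) to the tip at +166 mm.
- tube: Brass gauge tube fixed to the pump. Origin: middle of its mouth, 150 mm above the table. z axis: along the tube out of the mouth, 35 degrees above level, away from the pump; the rod goes in along -z. Bore 15 mm diameter, 105 mm deep, widening over the last 20 mm to 28 mm at the mouth; outside 34 mm at the mouth. With the rod fully in, the collar rests on the mouth.
- pump: Grey vacuum pump, fixed to the bench, 210 x 170 x 194 mm. Origin on the table; its x axis points level the way the rod travels. The tube's mouth is at x -105, y 0, z 150 mm; a 130 x 160 mm housing stands from x -5 to +125 mm, up to z 137 mm, with a finned motor on top up to z 194 mm.
- rack: Dark wooden rack, fixed, base 200 x 150 x 12 mm. Origin on the table half-way between the two places; x points to the gauges' tips, the places are at y +42.5 and -42.5 mm. Each gauge lies in open-topped notches in two 8 mm thick uprights at x -44 and +105 mm, their tops 57 mm above the table. Lift straight up.
- spare_grip (a point): Centre of the orange handle of the other gauge, same shape but with its shank 35 mm shorter; it lies in the rack's other place, pointing the same way. Not to be moved.
- spare: The whole short orange-handled gauge; origin as spare_grip.
- pad_ring (a point): Middle of the black ring (52 mm diameter, dot in the middle) on the white top of the reading pad; z up. The pad is a fixed grey block of 100 x 100 mm, its white top 60 mm above the table.
- pad: The reading pad; origin under its centre on the table.
- green_box: Dark green open jewellery box 80 x 80 x 35 mm, origin under its centre. Bystander.
- box_lid: Pale green box lid lying open side up, 98 x 98 x 20 mm, origin under its centre. Bystander.
- pliers: Blue-handled pliers lying flat, 155 mm long, 12 mm high, origin under the joint. Bystander.
- jar: Small amber jar, 44 mm diameter, 50 mm high, origin under its centre. Bystander.
- weight: Brass weight, 40 mm diameter, 45 mm high, origin under its centre. Bystander.
- driver: Screwdriver lying flat, 150 mm long. Bystander.
Things that resemble listed ones, but are neither listed nor needed, are in the scene too. What is shaped like the gauge but green is not meant. Of the things shaped like the pad, the grey one is meant.

How it is judged:
On the way, in this order (a step that is already met when the one before it is completed fails the run):
1. the long gauge is lifted out of the rack in the gripper (height (world z) of gauge_grip above 0.075 m and contact force between gauge and rack below 0.05 N and contact force between the fingers and gauge above 1 N), for 0.1 s.
2. the rod is down the tube with its collar on the mouth (within 4 mm), still held (z of gauge_collar in the frame of tube below 0.004 m and distance between gauge_collar and tube below 0.011 m and angle between the x axis of gauge and the z axis of tube, either way round below 0.12 rad and contact force between the fingers and gauge above 1 N), for 0.2 s.
3. the rod is pulled out until its tip is clear of the tube's mouth, still held (z of gauge_tip in the frame of tube above 0.005 m and contact force between the fingers and gauge above 1 N), for 0.1 s.
At the end, for the whole second after the job is handed in: The long gauge is held (over 1 N) and still, touching neither pump, rack, pad nor short gauge; tip within 22 mm sideways of the ring's middle and 30 to 90 mm above the pad; rod level within 7 degrees; short gauge within 20 mm, other loose things within 30 mm of their start (horizontal distance between gauge_tip and pad_ring below 0.022 m and z of gauge_tip in the frame of pad_ring between 0.03 and 0.09 m and angle between gauge's own x axis and vertical between 1.4486 and 1.693 rad and linear speed of gauge below 0.02 m/s and angular speed of gauge below 0.2 rad/s and contact force between the fingers and gauge above 1 N and contact force between gauge and pump below 0.05 N and contact force between gauge and rack below 0.05 N and contact force between gauge and pad below 0.05 N and contact force between gauge and spare below 0.05 N and distance of spare_grip from where it was at the start of the episode below 0.02 m and distance of each of green_box, box_lid, pliers, jar, weight, driver from where it was at the start of the episode below 0.03 m); the arm keeps its last pose, push and grip.
It fails at once if the short gauge is moved more than 20 mm (distance of spare_grip from where it was at the start of the episode above 0.02 m).
It fails at once if another loose thing is moved more than 30 mm (distance of any of green_box, box_lid, pliers, jar, weight, driver from where it was at the start of the episode above 0.03 m).
It also fails if it takes over 54 s, if anything falls off the work surface, if the arm or the gripper's body presses on something with over 40 N, if the wrist force passes 120 N, or if a joint passes its speed limit or range.

## Working session

There is one attempt and no reset: what is moved stays moved. The work goes in short steps, Python scripts to look and compute and a tool call to move; the robot and the scene stay as the last step left them, time stands still between calls to the robot, and variables do not carry over. Pictures are saved under pics/ and viewed, about 8 in all and at most 12, crops included, and the job is handed in when it is done.

Besides the shell and the picture viewer there is one more tool, called as name([rows], argument=value, ...), one row to a line, values as JSON. carry_out: Moves the arm, as the interface text tells. Its arguments: {"type":"object","properties":{"steps":{"type":"array"},"grip":{"type":"number"},"grip_force":{"type":"number"}},"required":["steps"]}

```bash
ls; mkdir -p pics; cat > h.py <<'E'
import numpy as np, cv2
from plant import sensors, viewer, finish_job
from scipy.spatial.transform import Rotation as R
def shot(n,f):
    cal=viewer.get_calibration(n); im,d=viewer.camera(n)
    cv2.imwrite(f'pics/{f}.png',im); np.savez(f'pics/{f}.npz',d=d,K=cal['K'],T=cal['world_to_cam'],im=im)
def load(f):
    z=np.load(f'pics/{f}.npz'); return z['im'],z['d'],z['K'],z['T']
def world(f,u,v):
    im,d,K,T=load(f); z=np.median([x for x in d[v-1:v+2,u-1:u+2].ravel() if x>0])
    p=np.linalg.inv(K)@[u,v,1]*z; return (np.linalg.inv(T)@np.r_[p,1])[:3]
def onz(f,u,v,h):
    im,d,K,T=load(f); r=T[:3,:3].T@(np.linalg.inv(K)@[u,v,1]); c=-T[:3,:3].T@T[:3,3]
    return c+r*(h-c[2])/r[2]
E
python3 - <<'E'
from h import *
print(sensors.get_obs())
shot('top','top0'); shot('side','side0')
for f in('top0','side0'):
    _,_,K,T=load(f); print(K,T)
E
```

```text
pics
{'t': 0.0, 'qpos': array([ 1.01346931e+00,  5.28493254e-01,  1.43392196e+00, -2.05170874e-05,
        1.18138946e+00, -1.78497363e-01]), 'joint_vel': array([ 0.0015478 , -0.00095022,  0.00179736, -0.00010491, -0.00014739,
       -0.00123866]), 'joint_torque': array([-2.13238700e-04, -4.40053868e+01, -1.76593155e+01,  6.33243145e-02,
        5.83922176e-02, -1.75244518e-04]), 'position': array([0.23072199, 0.58005314, 0.22154875]), 'orientation': array([ 0.69519212, -0.13340928,  0.13285923, -0.69372783]), 'ft_force': array([ 0.33048209, -0.26706322, -0.38624118]), 'wrist_torque': array([-0.02743249,  0.03649601,  0.00314986]), 'opening': 0.08704680962739583}
[[466.65017399   0.         320.30295493]
 [  0.         466.65017399 195.89027562]
 [  0.           0.           1.        ]] [[ 0.06473273 -0.99789946  0.00251846 -0.03705811]
 [-0.97716774 -0.06389928 -0.20263291  0.49004207]
 [ 0.2023682   0.01065602 -0.97925153  1.47823154]
 [ 0.          0.          0.          1.        ]]
[[517.27631503   0.         314.98959251]
 [  0.         517.27631503 201.8127712 ]
 [  0.           0.           1.        ]] [[ 0.98756667 -0.15588674 -0.02028293 -0.48191189]
 [-0.11753539 -0.6465279  -0.75378187  0.15254748]
 [ 0.10439112  0.74679381 -0.65681162  1.61112384]
 [ 0.          0.          0.          1.        ]]
```

View pics/top0.png

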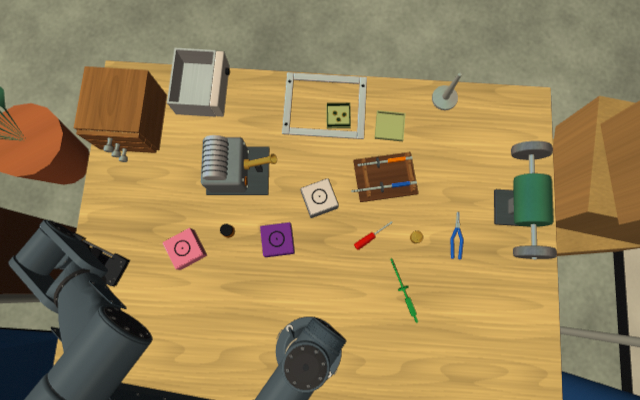

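View pics/side0.png

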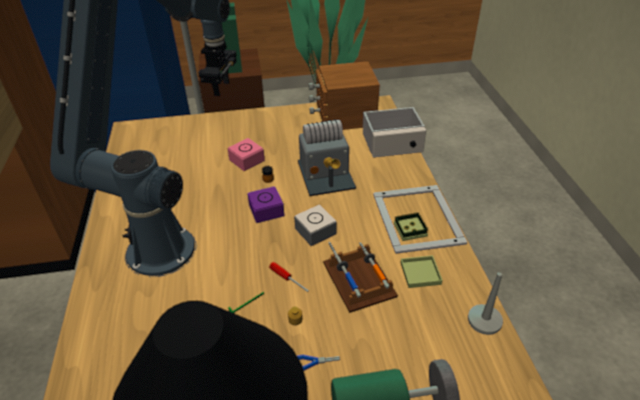

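The top view shows the rack around (386,176), with the orange gauge in the upper place and the blue one in the lower. The tips point left. The pump is at (235,165), with its brass tube pointing right (mouth about (272,158)), and the grey pad is at (320,197). I'll enlarge these.

```bash
python3 - <<'E'
from h import *
im=load('top0')[0]
a=cv2.resize(im[120:220,200:340],(800,571),interpolation=cv2.INTER_CUBIC)
b=cv2.resize(im[145:205,340:430],(800,533),interpolation=cv2.INTER_CUBIC)
cv2.imwrite('pics/a.png',a);cv2.imwrite('pics/b.png',b)
E
```

```text
(no output)
```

View pics/a.png

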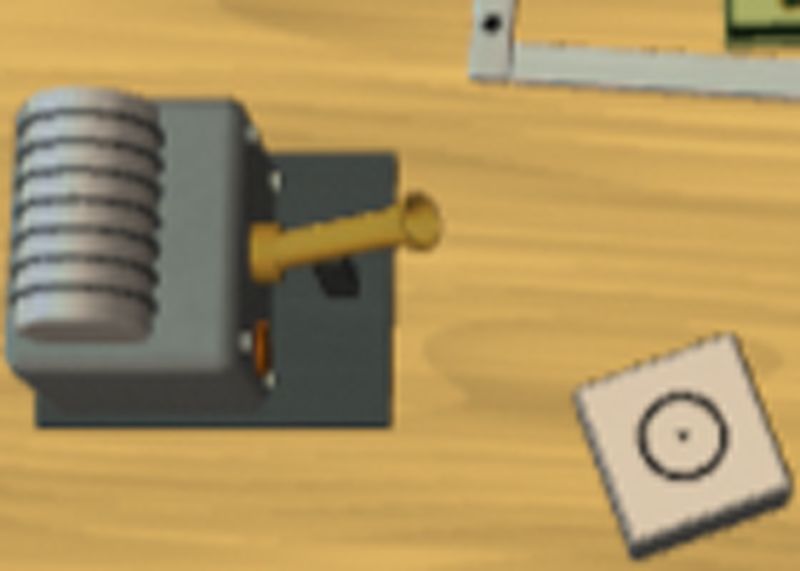

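View pics/b.png

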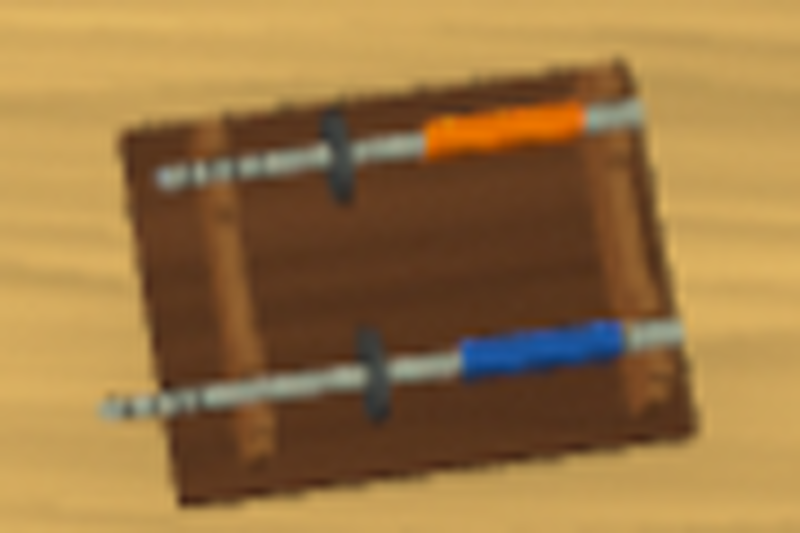

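Crop a: the mouth centre is about (422,222), the tube root about (265,252), and the ring dot at (683,436). Crop b: the blue handle's centre is about (541,350), its tip (105,408) and its tail (683,331). The tool can only translate and yaw, so the rod has to pivot in the pinch. I plan to tilt and re-level it against the fixed pad.

```bash
python3 - <<'E'
from h import *
np.set_printoptions(precision=4,suppress=True)
A=lambda x,y:(200+(x+.5)/5.714-.5,120+(y+.5)/5.714-.5)
B=lambda x,y:(340+(x+.5)/8.889-.5,145+(y+.5)/8.889-.5)
g=onz('top0',*B(541,350),.059); tip=onz('top0',*B(107,408),.052); tail=onz('top0',*B(683,332),.053)
print('handle',g,'tip',tip,'tail',tail,'az',np.degrees(np.arctan2(*(tip-tail)[1::-1])),np.linalg.norm(tip-tail))
d=(tip-tail)/np.linalg.norm(tip-tail); print('grip from tail/tip',tail+d*.053,tip-d*.166)
print('ring',onz('top0',*A(683,436),.06),'mouth',onz('top0',*A(423,222),.15))
# depth cloud of tube
im,dp,K,T=load('top0'); v,u=np.mgrid[120:200,195:285]; z=dp[120:200,195:285]
P=np.stack([(u-K[0,2])/K[0,0]*z,(v-K[1,2])/K[1,1]*z,z,np.ones_like(z)],-1)@np.linalg.inv(T).T
hsv=cv2.cvtColor(im,cv2.COLOR_BGR2HSV)[120:200,195:285]
w=P[...,:3]
brass=(hsv[...,1]>120)&(w[...,2]>.07)
pts=w[brass]; print(len(pts)); 
for uu in range(243,278,3):
    m=brass&(u==uu)
    if m.any(): print(uu,v[m].min(),v[m].max(),w[m].mean(0),w[m][:,2].max())
hs=w[(w[...,2]>.128)&(w[...,2]<.142)&~brass]; print('housing top rect',cv2.minAreaRect(hs[:,:2].astype(np.float32)))
bp=w[(w[...,2]>.006)&(w[...,2]<.03)&(hsv[...,2]<100)];print('base',cv2.minAreaRect(bp[:,:2].astype(np.float32)),bp[:,2].mean())
o=sensors.get_obs();print(R.from_quat(o['orientation']).as_matrix())
E
```

```text
handle [ 0.5466 -0.2645  0.059 ] tip [ 0.5159 -0.1064  0.052 ] tail [ 0.5584 -0.3177  0.053 ] az 101.36424103113369 0.21556180972305067
grip from tail/tip [ 0.5479 -0.2658  0.0528] [ 0.5486 -0.2691  0.0528]
ring [ 0.4891 -0.0014  0.06  ] mouth [0.5799 0.1463 0.15  ]
300
243 139 166 [0.5864 0.2479 0.1161] 0.12730463673796133
246 159 184 [0.5563 0.2389 0.0932] 0.10841199107565913
249 160 167 [0.5722 0.2297 0.1   ] 0.10663346452968292
252 160 165 [0.5737 0.2189 0.1088] 0.11582459114031418
255 159 165 [0.5737 0.2082 0.1171] 0.12399902169965116
258 159 164 [0.5737 0.1976 0.1253] 0.1273479516496676
261 158 163 [0.5762 0.1877 0.1304] 0.13358210563882444
264 157 163 [0.5763 0.1773 0.1381] 0.14514461610889384
267 157 162 [0.5763 0.167  0.1459] 0.1520953065807511
270 154 162 [0.5778 0.1563 0.16  ] 0.16708008785570838
273 153 163 [0.5834 0.1492 0.1423] 0.15630076733632814
276 156 161 [0.5842 0.1405 0.136 ] 0.13985702196350824
housing top rect ((0.5693408846855164, 0.27163416147232056), (0.15699291229248047, 0.20779956877231598), 3.5021047592163086)
base ((0.5696701407432556, 0.28193652629852295), (0.1663695126771927, 0.2097122222185135), 4.037659168243408) 0.012688563866749504
[[ 0.9291 -0.001   0.3697]
 [-0.3697 -0.0017  0.9291]
 [-0.0003 -1.     -0.002 ]]
```

carry_out([
  [20,-10,-22,0.05],
  [50,-20,-55,0.15],
  [80,-20,-90,0.25],
  [110,-20,-122,0.35],
  [140,-20,-155,0.47],
  [170,-20,-188,0.59],
  [200,-20,-222,0.7],
  [230,-20,-255,0.8],
  [260,-20,-288,0.9],
  [290,-20,-320,0.99],
], grip=1)

```text
t: 1.1
position: [0.3822, 0.1744, 0.2424]
orientation: [0.547, -0.448, 0.448, -0.547]
ft_force: [-0.3, 0.1, -0.3]
opening: 0.087
```

```bash
cat >> h.py <<'E'
def rel(target,az=None):
    "mm in tool axes from present pose to TCP target; yaw to bring tool x to azimuth az (deg)"
    o=sensors.get_obs(); M=R.from_quat(o['orientation']).as_matrix()
    a=np.degrees(np.arctan2(M[1,0],M[0,0]))
    print('t',round(o['t'],2),'pos',o['position'].round(4),'az',a.round(2),'F',o['ft_force'].round(2),'open',round(o['opening'],4),'q',o['qpos'].round(2))
    print('rel',(M.T@(np.array(target)-o['position'])*1e3).round(1),'yaw',None if az is None else np.radians((a-az+180)%360-180).round(3))
E
python3 -c "
from h import *
rel([.548,-.2665,.13],-78.6)"
```

```text
t 1.1 pos [0.3822 0.1744 0.2424] az -78.64 F [-0.3   0.05 -0.3 ] open 0.087 q [ 0.16  0.22  1.89 -0.    1.03 -0.04]
rel [464.9 112.4  75.8] yaw -0.001
```

carry_out([
  [40,0,7,0],
  [88,0,14,0],
  [136,0,22,0],
  [184,0,30,0],
  [232,0,38,0],
  [280,10,46,0],
  [328,25,54,0],
  [376,40,62,0],
  [424,60,70,0],
  [465,80,76,0],
])

```text
t: 2.1
position: [0.5504, -0.266, 0.162]
orientation: [-0.548, 0.447, -0.447, 0.548]
ft_force: [0.7, -0.5, 0.4]
opening: 0.0871
```

```bash
python3 -c "
from h import *
rel([.548,-.2665,.13],-78.6)
shot('wrist','w1'); im,d,K,T=load('w1'); print(K)
print(-T[:3,:3].T@T[:3,3])"
```

```text
t 2.1 pos [ 0.5504 -0.266   0.162 ] az -78.46 F [ 0.72 -0.52  0.43] open 0.0871 q [-0.63  0.58  1.53  0.    1.03 -0.83]
rel [ 0.  32.  -2.5] yaw 0.002
[[309.70691629   0.         318.79484424]
 [  0.         309.70691629 200.6388976 ]
 [  0.           0.           1.        ]]
[ 0.53663718 -0.19985225  0.32492675]
```

View pics/w1.png

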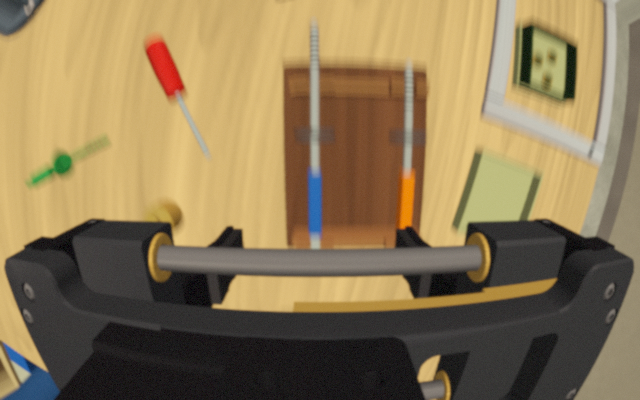

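Wrist view: the blue handle's front end is at (315,172) and its tip at (314,24). The orange gauge at column 408 is clear of the finger path.

```bash
cat >> h.py <<'E'
def fe(f,u,v,h):
    im,d,K,T=load(f); a=np.array([u-K[0,2],v-K[1,2]])/K[0,0]; r=np.linalg.norm(a)
    ray=T[:3,:3].T@np.r_[a/r*np.sin(r),np.cos(r)]; c=-T[:3,:3].T@T[:3,3]
    return c+ray*(h-c[2])/ray[2]
E
python3 -c "
from h import *
f=fe('w1',315,172,.059);t=fe('w1',314,24,.05);m=fe('w1',315.5,228,.059);c=fe('w1',314,132,.052)
print(f,t,m,c); d=t-f;d[2]=0;L=np.linalg.norm(d);d/=L;print(L,np.degrees(np.arctan2(d[1],d[0])),'grip',f-.03*d,t-.166*d)
rel(np.r_[(f-.03*d)[:2],.031],np.degrees(np.arctan2(d[1],d[0]))+180)
"
```

```text
[ 0.54198112 -0.24134928  0.059     ] [ 0.51435246 -0.11071034  0.05      ] [ 0.55253087 -0.29153822  0.059     ] [ 0.53420749 -0.20772547  0.052     ]
0.1335285526740356 101.94144947269525 grip [ 0.54818848 -0.27070006  0.059     ] [ 0.54869985 -0.27311803  0.05      ]
t 2.15 pos [ 0.552  -0.2731  0.1578] az -78.64 F [ 2.98 -4.82 -1.66] open 0.0871 q [-0.64  0.59  1.52 -0.    1.03 -0.84]
rel [ -3.7 126.8  -3.3] yaw -0.01
```

carry_out([
  [-4,30,-3,-0.01],
  [-4,70,-3,-0.01],
  [-4,100,-3,-0.01],
  [-4,115,-3,-0.01],
  [-4,124,-3,-0.01],
  [-4,127,-3,-0.01],
  [-4,127,-3,-0.01],
])

```text
t: 2.85
position: [0.5467, -0.2608, 0.0365]
orientation: [-0.55, 0.444, -0.445, 0.55]
ft_force: [-0.1, 0.9, -0.1]
opening: 0.0867
```

```bash
python3 -c "
from h import *
rel([.548,-.269,.031],-78.4)
shot('wrist','w2')
f=[load('w2')]"
```

```text
t 2.85 pos [ 0.5467 -0.2608  0.0365] az -77.84 F [-0.14  0.89 -0.12] open 0.0867 q [-0.63  0.76  1.61 -0.    0.77 -0.84]
rel [ 8.3  5.5 -0.4] yaw 0.01
```

View pics/w2.png

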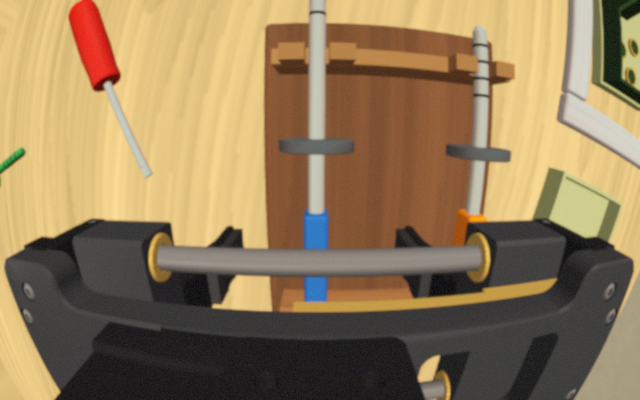

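Wrist view: the handle runs from row 211 (front) to about 300 (rear) at column 316, centred between the fingers.

```bash
python3 -c "
from h import *
a=fe('w2',316,211,.059);b=fe('w2',316,300,.059);c=fe('w2',316.5,151,.05)
print(a,b,(a+b)/2,np.linalg.norm(a-b),c); d=(a-b)/np.linalg.norm(a-b);print(np.degrees(np.arctan2(d[1],d[0])),c-.066*d)
p=(a+b)/2
rel([p[0],p[1],.031],-78.4)"
```

```text
[ 0.53958941 -0.23474914  0.059     ] [ 0.54978646 -0.28286666  0.059     ] [ 0.54468793 -0.2588079   0.059     ] 0.049186129304271936 [ 0.53403118 -0.20787163  0.05      ]
101.96507991748977 [ 0.547714   -0.27243772  0.05      ]
t 2.9 pos [ 0.5469 -0.261   0.0369] az -77.84 F [-0.3  -0.38 -0.25] open 0.087 q [-0.63  0.76  1.61 -0.    0.77 -0.84]
rel [-2.6  5.9 -1.7] yaw 0.01
```

carry_out([
  [4,4,-1,0.01],
  [7,6,-1,0.01],
  [7,6,-1,0.01],
  [7,6,-1,0.01],
])

```text
t: 3.3
position: [0.5466, -0.2678, 0.0299]
orientation: [-0.548, 0.447, -0.447, 0.548]
ft_force: [0.3, 0.3, 1.1]
opening: 0.0871
```

carry_out([
  [0,0,0,0],
  [0,0,0,0],
  [0,0,0,0],
  [0,0,0,0],
  [0,0,0,0],
  [0,0,0,0],
  [0,0,0,0],
  [0,0,0,0],
], grip=-1, grip_force=50)

```text
t: 4.1
position: [0.5465, -0.2675, 0.0297]
orientation: [0.548, -0.447, 0.447, -0.548]
ft_force: [-0.6, -0.9, -0.5]
opening: 0.031
```

```bash
python3 -c "
from h import *
rel([.516,-.135,.141],-78.6)"
```

```text
t 4.1 pos [ 0.5465 -0.2675  0.0297] az -78.43 F [-0.56 -0.91 -0.46] open 0.031 q [-0.64  0.77  1.61 -0.    0.77 -0.84]
rel [-136.  -111.3   -3.3] yaw 0.003
```

Still closing, so wait, then lift.

carry_out([
  [0,0,0,0],
  [0,0,0,0],
  [0,0,0,0],
  [0,0,0,0],
  [0,0,0,0],
  [0,0,0,0],
])

```text
t: 4.7
position: [0.5466, -0.2675, 0.0297]
orientation: [0.548, -0.447, 0.447, -0.548]
ft_force: [-0.1, 0.8, -0.3]
opening: 0.0111
```

carry_out([
  [0,-5,0,0],
  [0,-15,0,0],
  [0,-30,0,0],
  [0,-50,0,0],
  [0,-75,0,0],
  [0,-100,0,0],
  [0,-120,0,0],
  [0,-125,0,0],
  [0,-125,0,0],
  [0,-125,0,0],
])

```text
t: 5.7
position: [0.546, -0.2671, 0.1543]
orientation: [0.548, -0.447, 0.447, -0.548]
ft_force: [0.1, -0.4, -2.1]
opening: 0.0114
```

```bash
python3 -c "
from h import *
rel([.516,-.135,.141],-78.6)
shot('wrist','w3');shot('side','s3')
a=load('w3')[0];b=load('s3')[0]
b=cv2.resize(b[180:330,290:430],(373,400),interpolation=cv2.INTER_CUBIC)
cv2.imwrite('pics/c3.png',np.hstack([a[:,150:560],b]))"
```

```text
t 5.7 pos [ 0.546  -0.2671  0.1543] az -78.43 F [ 0.11 -0.37 -2.08] open 0.0114 q [-0.64  0.59  1.54 -0.    1.02 -0.84]
rel [-135.4   13.4   -2.8] yaw 0.003
```

View pics/c3.png

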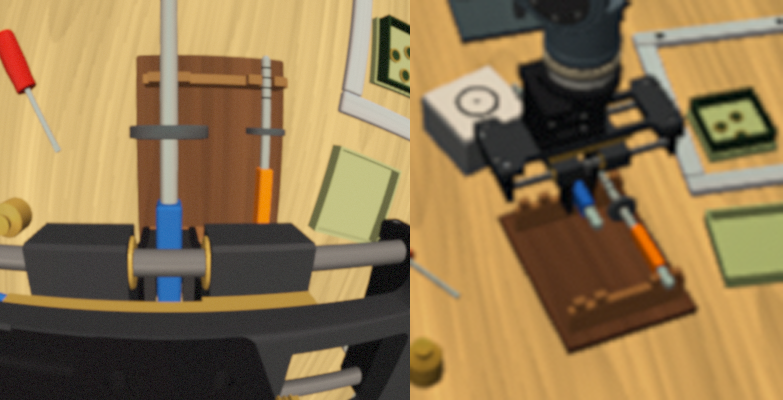

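Lifted cleanly. The rod (column 319) is in the fingers and the orange gauge is undisturbed. I'll use wrist depth to measure the rod's pitch in the tool frame.

```bash
cat >> h.py <<'E'
def rod(f,obs,rows=(20,115),col=(300,340)):
    "shank line from the wrist depth: az, pitch (down +), grip-relative"
    im,d,K,T=load(f); v,u=np.mgrid[rows[0]:rows[1],col[0]:col[1]]; z=d[rows[0]:rows[1],col[0]:col[1]]
    a=np.stack([u-K[0,2],v-K[1,2]],-1)/K[0,0]; r=np.linalg.norm(a,axis=-1,keepdims=True)
    ray=np.concatenate([a/r*np.tan(r),np.ones_like(r)],-1); P=ray*z[...,None]
    m=(z>0)&(z<np.array([np.min(q[q>0]) if (q>0).any() else 0 for q in z])[:,None]+.004)
    W=(P[m]-T[:3,3])@T[:3,:3]; g=obs['position']+np.array([0,0,.019])
    tgt=W.mean(0)
    for _ in range(3):
        c=np.median(W,0); D=np.linalg.svd(W-W.mean(0))[2][0]; c=W.mean(0)
        e=np.linalg.norm((W-c)-((W-c)@D)[:,None]*D,axis=1); W=W[e<max(.004,np.percentile(e,60))]
    if D@(c-g)<0: D=-D
    k=(g-c)[:2]@D[:2]/(D[:2]@D[:2]); p=c+k*D
    print(len(W),'az',np.degrees(np.arctan2(D[1],D[0])).round(2),'pitch down',np.degrees(-np.arcsin(D[2])).round(2),'line at grip',p.round(4),'grip',g.round(4),'surface top offset',(p-g).round(4)); return D,p
E
python3 -c "
from h import *
o=sensors.get_obs()
rod('w3',o)
im,d,K,T=load('w3')
print(d[10:240:10,319]); print(d[132,300:340:4])"
```

```text
1520 az 101.7 pitch down 0.21 line at grip [ 0.5458 -0.267   0.1789] grip [ 0.5458 -0.267   0.1725] surface top offset [0.     0.     0.0064]
[0.12076735 0.12282915 0.12394094 0.1259516  0.12480892 0.12635982
 0.12783334 0.12771745 0.13049634 0.13112417 0.13183868 0.13523066
 0.12203823 0.13629225 0.13742228 0.13736457 0.14057308 0.13984959
 0.14056553 0.1437768  0.13871992 0.13928531 0.14119463]
[0.12334731 0.12284956 0.12214731 0.12115889 0.12114009 0.12101804
 0.1214768  0.1221367  0.12250839 0.1235151 ]
```

carry_out([
  [-20,0,-1,0],
  [-50,0,-2,0],
  [-85,0,-3,0],
  [-115,5,-3,0],
  [-135,12,-3,0],
  [-135,17,-3,0],
  [-135,17,-3,0],
  [-135,17,-3,0],
])

```text
t: 6.6
position: [0.5174, -0.1372, 0.1375]
orientation: [0.548, -0.447, 0.448, -0.548]
ft_force: [0.3, -0.4, -0.7]
opening: 0.0112
```

carry_out([
  [0,0,0,0],
  [0,0,0,0],
  [0,0,0,0],
  [0,0,0,0],
  [0,0,0,0],
], grip_force=3)

```text
t: 7.1
position: [0.5167, -0.1361, 0.1379]
orientation: [-0.548, 0.447, -0.447, 0.548]
ft_force: [0.1, -1.1, -0.7]
opening: 0.0122
```

```bash
python3 -c "
from h import *
rel([.516,-.135,.1375],-78.6)
o=sensors.get_obs()
shot('wrist','w4')
rod('w4',o)
for f in ('w3','w4'):
  d=load(f)[1];print(d[20:240:10,319])"
```

```text
t 7.1 pos [ 0.5167 -0.1361  0.1379] az -78.44 F [ 0.13 -1.09 -0.66] open 0.0122 q [-0.47  0.53  1.74 -0.    0.87 -0.67]
rel [-1.3  0.4 -0.4] yaw 0.003
989 az 100.99 pitch down 34.84 line at grip [ 0.5157 -0.1363  0.1631] grip [ 0.5167 -0.1361  0.1569] surface top offset [-0.001  -0.0002  0.0062]
[0.12282915 0.12394094 0.1259516  0.12480892 0.12635982 0.12783334
 0.12771745 0.13049634 0.13112417 0.13183868 0.13523066 0.12203823
 0.13629225 0.13742228 0.13736457 0.14057308 0.13984959 0.14056553
 0.1437768  0.13871992 0.13928531 0.14119463]
[0.21077967 0.21378286 0.20654644 0.20223153 0.19890323 0.19442719
 0.19068354 0.18867986 0.18471624 0.18072551 0.1783249  0.16027635
 0.16731448 0.17236167 0.16912815 0.16745402 0.16583169 0.16221793
 0.15588486 0.15337127 0.15198031 0.14924446]
```

The rod settled at 34.8° as planned. Now tighten, lift, and go to the pre-insertion pose.

carry_out([
  [0,0,0,0],
  [0,0,0,0],
  [0,-10,0,0],
  [-10,-40,10,0],
  [-35,-75,35,0.05],
  [-70,-100,65,0.1],
  [-95,-104,85,0.13],
  [-109,-104,96,0.134],
  [-109,-104,96,0.134],
  [-109,-104,96,0.134],
], grip_force=55)

```text
t: 8.15
position: [0.5882, -0.0097, 0.2419]
orientation: [0.517, -0.482, 0.482, -0.517]
ft_force: [-0.5, 0.8, -0.7]
opening: 0.0119
```

carry_out([
  [0,0,0,0],
  [0,0,0,0],
  [0,0,0,0],
])

```text
t: 8.45
position: [0.5884, -0.0108, 0.2416]
orientation: [0.517, -0.483, 0.483, -0.516]
ft_force: [0.3, 0.2, -1.2]
opening: 0.0111
```

```bash
python3 -c "
from h import *
rel([.589,-.01,.2415],-86.3)
o=sensors.get_obs()
shot('wrist','w5');shot('top','t5'); shot('side','s5')
rod('w5',o)
a=load('w5')[0];b=load('t5')[0];c=load('s5')[0]
A=cv2.resize(a[0:160,220:420],(500,400),interpolation=cv2.INTER_CUBIC)
C=cv2.resize(c[100:220,290:380],(300,400),interpolation=cv2.INTER_CUBIC)
cv2.imwrite('pics/c5.png',np.hstack([A,C]))"
```

```text
t 8.45 pos [ 0.5884 -0.0108  0.2416] az -86.18 F [ 0.34  0.25 -1.18] open 0.0111 q [-0.21  0.46  1.5  -0.    1.18 -0.27]
rel [-0.7  0.1  0.7] yaw 0.002
654 az 93.27 pitch down 35.65 line at grip [ 0.5872 -0.0108  0.2688] grip [ 0.5884 -0.0108  0.2606] surface top offset [-0.0012 -0.0001  0.0081]
```

View pics/c5.png

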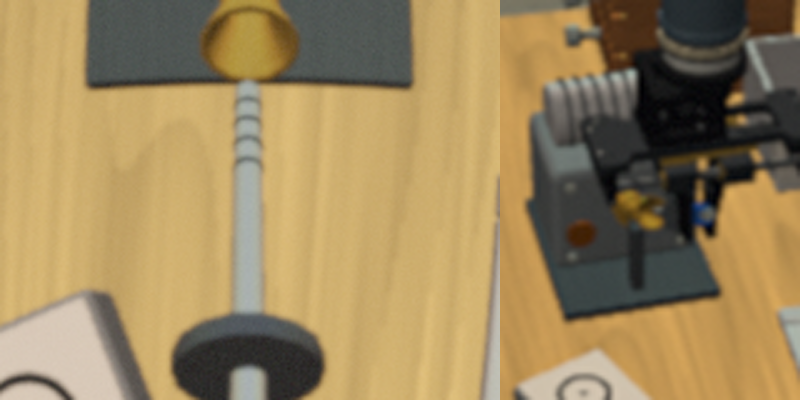

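The rod lines up with the mouth. In crop A the tip is at (247,82). The mouth spans (202..298) at row ~42, and its lower lip is at (250,82).

```bash
python3 - <<'E'
from h import *
A=lambda x,y:(220+(x+.5)/2.5-.5,(y+.5)/2.5-.5)
l=fe('w5',*A(202,42),.15);r=fe('w5',*A(298,42),.15);lip=fe('w5',*A(250,82),.1361)
print('L',l,'R',r,'mid',(l+r)/2,np.linalg.norm(l-r),'lip',lip,'mouth from lip',lip[:2]+[0,.0098])
im,d,K,T=load('w5')
# plate edge azimuth
p=fe('w5',*A(90,85),.012);q=fe('w5',*A(411,82),.012);e=q-p;print('plate edge az',np.degrees(np.arctan2(e[1],e[0])),np.linalg.norm(e),(p+q)/2)
tip=fe('w5',*A(247,85),.166);print('tip',tip)
# collar distance along rod from grip
o=sensors.get_obs();D,pp=rod('w5',o)
for row in range(110,165,3):
    u=319;z=d[row,u];a=np.array([u-K[0,2],row-K[1,2]])/K[0,0];rr=np.linalg.norm(a)
    P=np.r_[a/rr*np.tan(rr),1]*z;W=T[:3,:3].T@(P-T[:3,3]);k=(W-pp)@D;print(row,(k*1e3).round(1),np.round(np.linalg.norm(W-pp-k*D)*1e3,1),end=' | ')
E
```

```text
L [0.56242712 0.14751824 0.15      ] R [0.59401616 0.14965567 0.15      ] mid [0.57822164 0.14858696 0.15      ] 0.03166127114427282 lip [0.57895241 0.13802477 0.1361    ] mouth from lip [0.57895241 0.14782477]
plate edge az 4.468689990250447 0.16422161876906302 [0.57693226 0.17807897 0.012     ]
tip [0.57862982 0.12787832 0.166     ]
654 az 93.27 pitch down 35.65 line at grip [ 0.5872 -0.0104  0.2685] grip [ 0.5886 -0.0103  0.2607] surface top offset [-0.0014 -0.0001  0.0078]
110 92.3 1.0 | 113 91.0 0.5 | 116 88.4 0.4 | 119 86.1 0.4 | 122 84.3 0.6 | 125 72.1 13.5 | 128 69.9 13.8 | 131 68.1 13.6 | 134 67.0 12.4 | 137 67.0 9.4 | 140 66.5 7.2 | 143 66.7 3.8 | 146 66.3 1.4 | 149 64.9 0.7 | 152 62.9 0.7 | 155 61.6 0.9 | 158 59.3 0.6 | 161 57.1 0.8 | 164 55.8 0.8 |
```

carry_out([
  [0,2,1,0],
  [-8,8,1,0],
  [-16,13,1,0],
  [-25,19,1,0],
  [-33,25,1,0],
  [-41,31,1,0],
  [-41,31,1,0],
], grip_force=15)

```text
t: 9.3
position: [0.5859, 0.0327, 0.2095]
orientation: [0.518, -0.483, 0.481, -0.517]
ft_force: [-0.8, 0.2, -1.1]
opening: 0.0118
```

```bash
python3 -c "
from h import *
rel([.589,-.01,.2415],-86)
o=sensors.get_obs()
shot('wrist','w6');print(o['wrist_torque'])
rod('w6',o,(60,115))
a=load('w6')[0]
cv2.imwrite('pics/c6.png',cv2.resize(a[0:200,200:440],(720,600),interpolation=cv2.INTER_CUBIC))"
```

```text
t 9.3 pos [0.5859 0.0327 0.2095] az -86.0 F [-0.81  0.18 -1.09] open 0.0118 q [-0.13  0.49  1.54  0.    1.11 -0.2 ]
rel [ 42.8 -32.    0. ] yaw -0.0
[-0.14319719  0.10356803  0.03772199]
609 az 93.56 pitch down 35.54 line at grip [0.5847 0.0326 0.2363] grip [0.5859 0.0327 0.2285] surface top offset [-0.0011 -0.0001  0.0078]
```

View pics/c6.png

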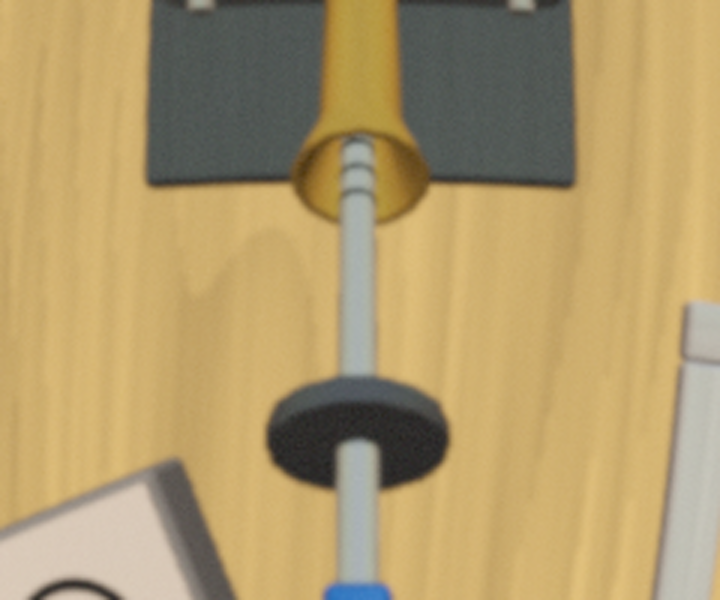

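The tip is inside the funnel, about 1 mm left of centre, with no contact force. Continue.

carry_out([
  [-5,4,1,0],
  [-12,9,1,0],
  [-19,13,1,0],
  [-26,18,1,0],
  [-33,23,1,0],
  [-40,28,1,0],
  [-47,33,1,0],
  [-54,38,1,0],
  [-54,38,1,0],
])

```text
t: 10.25
position: [0.5834, 0.0861, 0.1718]
orientation: [0.517, -0.483, 0.482, -0.517]
ft_force: [0.2, 0.5, -1.8]
opening: 0.0116
```

```bash
python3 -c "
from h import *
rel([.589,-.01,.2415],-86)
o=sensors.get_obs()
shot('wrist','w7');print(o['wrist_torque'])
rod('w7',o,(150,195))
a=load('w7')[0]
cv2.imwrite('pics/c7.png',cv2.resize(a[0:220,200:440],(654,600),interpolation=cv2.INTER_CUBIC))"
```

```text
t 10.25 pos [0.5834 0.0861 0.1718] az -86.04 F [ 0.17  0.5  -1.79] open 0.0116 q [-0.04  0.54  1.57  0.    1.03 -0.11]
rel [ 96.3 -69.7  -1.2] yaw -0.001
[-0.13800387  0.01079187 -0.0005036 ]
564 az 95.19 pitch down 35.49 line at grip [0.584  0.0862 0.1982] grip [0.5834 0.0861 0.1908] surface top offset [0.0005 0.     0.0074]
```

View pics/c7.png

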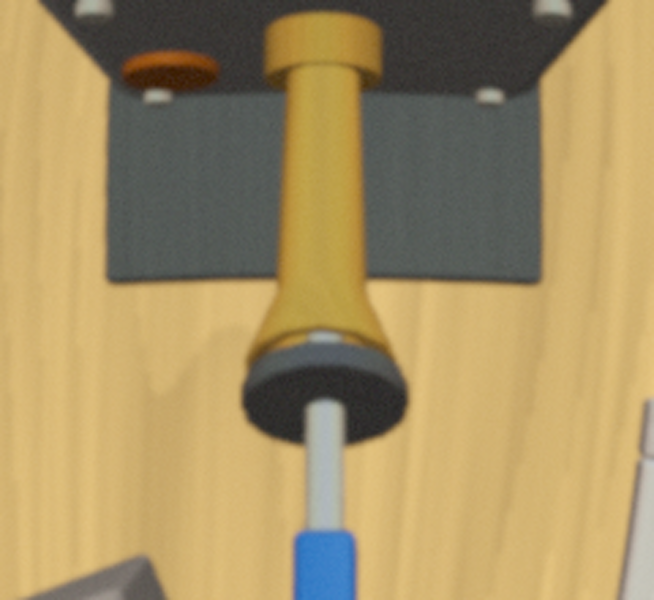

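The collar is a few mm short of the mouth. Finish the push slowly.

carry_out([
  [-2,1,0,0],
  [-4,3,0,0],
  [-5,4,0,0],
  [-6,4,0,0],
  [-7,5,0,0],
  [-7,5,0,0],
])

```text
t: 10.9
position: [0.5844, 0.0896, 0.169]
orientation: [0.518, -0.481, 0.484, -0.516]
ft_force: [-1.2, -7.1, 5.9]
opening: 0.0119
```

```bash
python3 -c "
from h import *
rel([.589,-.01,.2415],-86)
"
```

```text
t 10.9 pos [0.5844 0.0896 0.169 ] az -86.05 F [-1.24 -7.08  5.93] open 0.0119 q [-0.03  0.55  1.57 -0.01  1.02 -0.1 ]
rel [100.  -72.   -2.2] yaw -0.001
```

carry_out([
  [-1,1,0,0],
  [-2,2,0,0],
  [-3,2,0,0],
  [-3,2,0,0],
  [-3,2,0,0],
  [-3,2,0,0],
], grip_force=30)

```text
t: 11.5
position: [0.5846, 0.0895, 0.1688]
orientation: [0.519, -0.479, 0.485, -0.515]
ft_force: [-3.3, -15.4, 13.7]
opening: 0.0114
```

```bash
python3 -c "
from h import *
rel([.589,-.01,.2415],-86)
o=sensors.get_obs()
shot('wrist','w8');
rod('w8',o,(155,195))
a=load('w8')[0]
cv2.imwrite('pics/c8.png',cv2.resize(a[60:180,260:380],(600,600),interpolation=cv2.INTER_CUBIC))"
```

```text
t 11.5 pos [0.5846 0.0895 0.1688] az -85.99 F [ -3.32 -15.41  13.74] open 0.0114 q [-0.03  0.55  1.57 -0.01  1.02 -0.1 ]
rel [100.3 -71.7  -2.5] yaw 0.0
511 az 94.42 pitch down 35.48 line at grip [0.5843 0.0895 0.1955] grip [0.5846 0.0895 0.1878] surface top offset [-0.0004 -0.      0.0077]
```

View pics/c8.png

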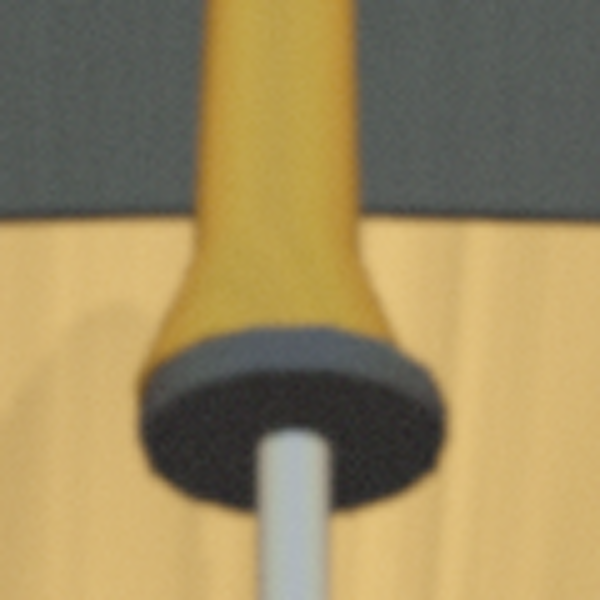

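The collar sits flush on the mouth: pushing harder raised the force to 21 N with no further movement. Now pull out along the axis.

carry_out([
  [5,-3,0,0],
  [15,-10,0,0],
  [27,-19,0,0],
  [39,-27,0,0],
  [51,-36,0,0],
  [63,-44,0,0],
  [75,-52,0,0],
  [87,-61,0,0],
  [99,-69,0,0],
  [111,-78,0,0],
], grip_force=55)

```text
t: 12.55
position: [0.5911, -0.0167, 0.2444]
orientation: [0.517, -0.483, 0.483, -0.517]
ft_force: [0.8, -0.0, -0.3]
opening: 0.0118
```

carry_out([
  [10,-7,0,0],
  [20,-14,0,0],
  [20,-20,0,0],
  [20,-20,0,0],
])

```text
t: 12.95
position: [0.593, -0.0358, 0.2647]
orientation: [-0.516, 0.482, -0.483, 0.517]
ft_force: [0.1, -0.5, -1.1]
opening: 0.0112
```

```bash
python3 -c "
from h import *
o=sensors.get_obs()
shot('wrist','w9');D,p=rod('w9',o)
d=np.array([np.cos(np.radians(60)),np.sin(np.radians(60)),0]); g=np.array([.489,-.0014,0])-.138*d; print(g)
rel([g[0],g[1],.165],-120)"
```

```text
299 az 93.16 pitch down 62.96 line at grip [ 0.5917 -0.0359  0.4125] grip [ 0.593  -0.0358  0.2837] surface top offset [-1.300e-03 -1.000e-04  1.288e-01]
[ 0.42       -0.12091151  0.        ]
t 13.0 pos [ 0.5926 -0.0354  0.2641] az -86.1 F [-0.33 -0.8  -0.98] open 0.0112 q [-0.25  0.44  1.47  0.    1.24 -0.32]
rel [  73.6   99.  -178.1] yaw 0.592
```

```bash
python3 -c "
from h import *
o=sensors.get_obs()
rod('w9',o,(70,115),(312,326)); rod('w9',o,(40,115),(312,326)); d=load('w9')[1];print(d[20:240:10,319])"
```

```text
518 az 93.02 pitch down 35.23 line at grip [ 0.5915 -0.0355  0.2909] grip [ 0.5926 -0.0354  0.2831] surface top offset [-0.0011 -0.0001  0.0077]
821 az 93.27 pitch down 34.9 line at grip [ 0.5918 -0.0354  0.2902] grip [ 0.5926 -0.0354  0.2831] surface top offset [-0.0008 -0.      0.007 ]
[0.3696499  0.38182265 0.20446402 0.20267081 0.19770488 0.19292167
 0.18987444 0.1866965  0.18463801 0.1814414  0.17961825 0.1601141
 0.16592452 0.17156222 0.16913003 0.1657882  0.16451809 0.16279618
 0.156053   0.15414584 0.15159528 0.1500293 ]
```

carry_out([
  [5,0,-15,0.05],
  [15,0,-40,0.14],
  [27,0,-70,0.23],
  [40,10,-100,0.33],
  [52,30,-130,0.42],
  [64,60,-158,0.5],
  [74,95,-178,0.57],
  [74,112,-178,0.592],
  [74,112,-178,0.592],
  [74,112,-178,0.592],
])

```text
t: 14.0
position: [0.4204, -0.1214, 0.1519]
orientation: [-0.354, 0.612, -0.612, 0.354]
ft_force: [0.3, 0.3, -0.4]
opening: 0.0112
```

```bash
python3 -c "
from h import *
rel([.42,-.1209,.150],-120)
o=sensors.get_obs()
shot('wrist','w10');rod('w10',o,(70,115),(312,326))
for th in (35,30,25,20,15,10,5,0):
  r=np.radians(th);print(th,'z tcp',.064+.168*np.sin(r)-.021,'back mm',168*np.cos(r)-138)
print(fe('w10',319,200,.0))
im,d,K,T=load('top0');
for u,v in((365,241),(375,233),(385,227),(392,222)): print(world('top0',u,v))
cv2.imwrite('pics/c10.png',load('w10')[0])"
```

```text
t 14.0 pos [ 0.4204 -0.1214  0.1519] az -119.96 F [ 0.27  0.33 -0.36] open 0.0112 q [-0.54  0.4   1.96  0.    0.78 -0.01]
rel [-0.2  1.9 -0.6] yaw 0.001
515 az 59.53 pitch down 35.43 line at grip [ 0.4191 -0.1206  0.1787] grip [ 0.4204 -0.1214  0.1709] surface top offset [-0.0013  0.0008  0.0078]
35 z tcp 0.13936084130697576 back mm -0.3824565594493663
30 z tcp 0.127 back mm 7.492267835785697
25 z tcp 0.11399986797243751 back mm 14.259708222157201
20 z tcp 0.10045938407871234 back mm 19.868360292032605
15 z tcp 0.08648159957722348 back mm 24.275538816563483
10 z tcp 0.07217289384804429 back mm 27.447702506050945
5 z tcp 0.05764216478160657 back mm 29.360709279413243
0 z tcp 0.043 back mm 30.0
[ 0.4142309  -0.13133675  0.        ]
[ 0.35599236 -0.16024797  0.02521216]
[ 0.38616091 -0.19329384  0.01157707]
[ 0.40906328 -0.22626359  0.00634059]
[ 0.42858153 -0.25006869 -0.00126834]
```

View pics/c10.png

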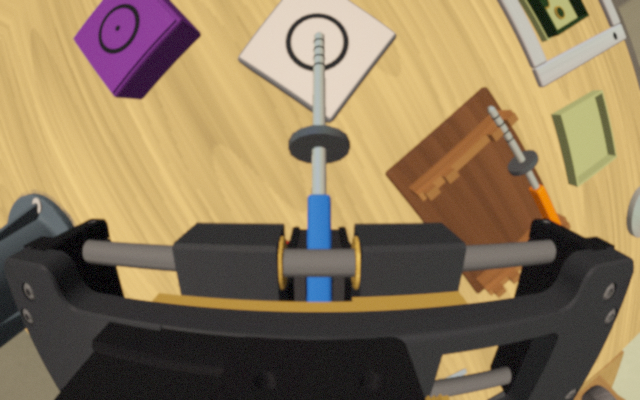

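The tip (319,36) is above the ring (centre about (318,43)), with the collar well clear of the pad. Loosen the grip and lower along an arc, so the pad levels the rod.

carry_out([
  [0,3,0,0],
  [0,8,0,0],
  [0,12,0,0],
  [4,19,0,0],
  [7,25,0,0],
  [11,32,0,0],
  [14,38,0,0],
  [17,45,0,0],
  [20,51,0,0],
  [20,51,0,0],
], grip_force=3)

```text
t: 15.05
position: [0.4093, -0.139, 0.0999]
orientation: [-0.354, 0.613, -0.612, 0.353]
ft_force: [1.0, 0.7, -1.2]
opening: 0.012
```

```bash
python3 -c "
from h import *
rel([.42,-.1209,.150],-120)
o=sensors.get_obs()
shot('wrist','w11');rod('w11',o,(40,110),(312,326))"
```

```text
t 15.05 pos [ 0.4093 -0.139   0.0999] az -120.06 F [ 0.99  0.72 -1.22] open 0.012 q [-0.59  0.5   2.02 -0.    0.63 -0.06]
rel [-21.  -50.1   0.1] yaw -0.001
911 az 59.38 pitch down 19.85 line at grip [ 0.4079 -0.1382  0.1238] grip [ 0.4093 -0.139   0.1189] surface top offset [-0.0013  0.0008  0.005 ]
```

carry_out([
  [2,7,0,0],
  [4,14,0,0],
  [6,21,0,0],
  [7,28,0,0],
  [8,35,0,0],
  [9,42,0,0],
  [10,49,0,0],
  [10,54,0,0],
  [10,54,0,0],
])

```text
t: 16.0
position: [0.4046, -0.1473, 0.046]
orientation: [-0.354, 0.613, -0.612, 0.353]
ft_force: [-0.1, -0.3, -0.6]
opening: 0.012
```

```bash
python3 -c "
from h import *
rel([.42,-.1209,.150],-120)
o=sensors.get_obs()
shot('wrist','w12');rod('w12',o,(40,110),(312,326))"
```

```text
t 16.0 pos [ 0.4046 -0.1473  0.046 ] az -120.03 F [-0.06 -0.34 -0.61] open 0.012 q [-0.61  0.62  2.05 -0.    0.47 -0.09]
rel [ -30.6 -104.    -0. ] yaw -0.0
976 az 59.95 pitch down 0.19 line at grip [ 0.4039 -0.147   0.0689] grip [ 0.4046 -0.1473  0.065 ] surface top offset [-0.0006  0.0004  0.0039]
```

Level to 0.2°. Tighten and lift 60 mm.

carry_out([
  [0,0,0,0],
  [0,0,0,0],
  [0,0,0,0],
  [0,-10,0,0],
  [0,-25,0,0],
  [0,-40,0,0],
  [0,-52,0,0],
  [0,-60,0,0],
  [0,-60,0,0],
  [0,-60,0,0],
], grip_force=55)

```text
t: 17.05
position: [0.4049, -0.1475, 0.1069]
orientation: [0.353, -0.612, 0.613, -0.354]
ft_force: [0.6, 1.0, -0.9]
opening: 0.0117
```

```bash
python3 -c "
from h import *
o=sensors.get_obs()
shot('wrist','w13');shot('top','t13');D,p=rod('w13',o,(30,115),(312,326))
im,d,K,T=load('w13')
# tip along column: project predicted tip, and collar distance
for row in range(110,165,3):
    u=319;z=d[row,u];a=np.array([u-K[0,2],row-K[1,2]])/K[0,0];rr=np.linalg.norm(a)
    W=T[:3,:3].T@(np.r_[a/rr*np.tan(rr),1]*z-T[:3,3]);k=(W-p)@D;print(row,(k*1e3).round(1),np.round(np.linalg.norm(W-p-k*D)*1e3,1),end=' | ')
print()
for L in (.160,.166,.170): 
    t=p+L*D; print(L,t,'off ring',(t-[.4891,-.0014,.06])*1e3)
rel([.42,-.1209,.150],-120)
# ring in a fresh view
for u,v in((318,43),):print('ring from w10',fe('w10',u,v,.06))
# bystanders: top image difference
a=load('top0')[0].astype(int);b=load('t13')[0].astype(int);df=(abs(a-b).max(2)>60)
for n,(u,v) in dict(spare=(400,158),box=(338,114),lid=(390,126),pliers=(457,240),jar=(227,230),weight=(416,237),driver=(375,235)).items(): print(n,df[v-15:v+15,u-15:u+15].sum())
c=t13=load('t13')[0]; 
"
```

```text
1180 az 59.97 pitch down 0.23 line at grip [ 0.4042 -0.1471  0.1297] grip [ 0.4049 -0.1475  0.1259] surface top offset [-0.0007  0.0004  0.0037]
110 73.4 1.3 | 113 72.1 0.3 | 116 70.8 0.4 | 119 69.4 0.4 | 122 68.0 0.4 | 125 66.7 13.1 | 128 65.5 14.1 | 131 64.2 13.0 | 134 63.0 14.7 | 137 61.8 14.4 | 140 59.9 1.2 | 143 58.5 0.6 | 146 57.2 0.3 | 149 55.8 0.7 | 152 54.5 0.6 | 155 53.0 0.3 | 158 51.7 0.7 | 161 50.3 0.2 | 164 48.9 0.3 | 
0.16 [ 0.48427801 -0.00859651  0.12903533] off ring [-4.82198531 -7.19650949 69.03532893]
0.166 [ 0.4872807  -0.00340197  0.12901133] off ring [-1.81929763 -2.00196515 69.0113332 ]
0.17 [4.89282494e-01 6.10644111e-05 1.28995336e-01] off ring [ 0.18249416  1.46106441 68.99533605]
t 17.15 pos [ 0.4046 -0.1473  0.1064] az -120.03 F [-0.32 -0.96 -1.64] open 0.0113 q [-0.61  0.49  2.02 -0.    0.64 -0.09]
rel [-30.6 -43.6   0.1] yaw -0.0
ring from w10 [ 0.4869452  -0.00349849  0.06      ]
spare 0
box 0
lid 0
pliers 0
jar 2
weight 0
driver 878
```

```bash
python3 -c "
from h import *
shot('side','s14')
a=load('side0')[0].astype(int);b=load('s14')[0].astype(int);df=(abs(a-b).max(2)>60)
for n,(u,v) in dict(driver=(281,271),drivertip=(300,285),spare=(380,275)).items(): print(n,df[v-8:v+8,u-8:u+8].sum())
o=sensors.get_obs();print(o['position'],abs(o['joint_vel']).max(),o['opening'])
finish_job()"
```

```text
driver 0
drivertip 0
spare 0
[ 0.40452075 -0.14730516  0.10629705] 0.0038547575332047957 0.011525415453343676
the job is handed in; nothing more can be done
```

The job is handed in at about 17 s, with the blue gauge rod held level and still above the reading pad. No verdict is reported back.

**What I did:**
- **Tilting the rod:** The tool can only shift and yaw, so I loosened the grip over the pad and let the tip sag onto it. That set the rod at about 35° to match the tube.
- **Tube:** I pushed the rod in until the collar stopped on the mouth. More push raised the force to about 21 N with no further movement, and the picture showed the collar flush. Then I pulled it right out.
- **Levelling:** I levelled the rod by lowering its tip on the pad with a loose grip, then tightened to 55 N and lifted 60 mm.

**Last checks:**
- **Rod:** It was 0.2° off level, with the tip about 3 mm from the ring's middle and about 65 mm above the pad. The arm was still and the fingers were closed on the handle.
- **Other things on the bench:** The short gauge and the other loose things showed no change in the before-and-after images. The arm hid the screwdriver in the top view, so that check failed there, but the side view showed it unmoved.

**Readings that disagreed:**
- Estimates of the handle's centre along the rod differed by up to 9 mm before the grasp.
- One rod-angle reading after the pull-out was wrong (63°) because it included background; repeated on the rod alone it gave 35°.

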